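# Hold a test block in the corner of a clamping jig

### The job

Pick up the aluminium test block and seat it in the clamping jig: standing upright on the steel plate, one long side flat against the blue fence and one end up against the orange stop. Then hold it there with one steady diagonal push, into the fence and down onto the plate at once, so that it bears on each with about 10 newtons, and finish while still pressing (do not let go or back off), so that a colleague can clamp it. Leave the jar, the crucible and the bottle alone.

Things in the scene. Friction and masses are not known exactly. Their poses are not given: they have to be found in the camera images.
- block: The workpiece: a loose, solid aluminium block, 30 mm (own x) by 90 mm (own y) by 45 mm high (own z), 0.28 to 0.40 kg, with a yellow painted band near its +y end. It starts standing upright on the bench beside the jig, at a varying place and yaw (within about 45 degrees of own y = world y). Origin at the centre of its underside. Either end may face the stop and either long side the fence.
- plate: The jig's flat ground steel plate, dark, fixed to the bench: 150 mm (own x) by 220 mm (own y), 20 mm thick. Origin at the centre of its underside, so its top is 20 mm above the origin. The jig's place and yaw vary. Friction on plate and fence can each take several newtons of the push meant for the other, so push somewhat harder (15 N or so) than the bearing force wanted.
- fence: The jig's blue fence, a fixed rigid bar on the plate along its far edge: 20 mm (own x) by 200 mm (own y), 12 mm high, plus 3 mm bolt heads for show. Origin at its underside's centre, level with the plate's top; axes as the plate's. Its working face is 10 mm from the origin towards own -x (the robot's side). It is much lower than the block, so a finger fits above it.
- stop: The jig's orange stop, fixed on the plate beside the fence, at a new place along it each start: 50 mm (own x) by 25 mm (own y), 12 mm high. Origin at its underside's centre, level with the plate's top; axes as the plate's. Its working face is 12.5 mm from the origin towards own -y: the seated block's centre is 57.5 mm from this origin towards -y and 25 mm from the fence's towards -x.
- jar: Bystander: amber glass jar with a black cap, 64 mm across, 85 mm high, loose. Origin at the centre of its underside.
- crucible: Bystander: white ceramic crucible, an open cup 52 mm across, 50 mm high, loose. Origin at the centre of its underside.
- bottle: Bystander: white plastic bottle with a blue cap, 60 mm across, 150 mm high, loose. Origin at the centre of its underside.
There are look-alikes about, which are no part of the job. Several things have the shape of the block; the one meant has the colours described above.

How it is judged:
By the outcome, as a careful person would: the job done as asked, in the order asked, and still so for the second after the job is handed in, while the arm keeps its last pose, push and grip.
It also fails if it takes over 40 s, if anything falls off the work surface, if the arm or the gripper's body presses on something with over 40 N, if the wrist force passes 120 N, or if a joint passes its speed limit or range.

### The arm

A 7-joint arm with a two-finger parallel gripper is mounted at the origin on the work surface. World frame = base frame: x ahead of the robot, y to its left, z up, the work surface at z = 0. Lengths are in m, angles in rad, forces in N, time in s.
With the tool pointing down it reaches from about 0.35 to 0.9 m from the base axis. Payload 8.1 kg.
Tool frame: the origin (TCP) lies at the centre of the arm's flange, where the gripper is bolted on; the fingertips stand 178 mm ahead of it and the grasp point (between the pads) lies 159 mm ahead of it; z points along the fingers, y is the line along which they close (so a half turn about z gives the same grasp; the last joint's range is limited). The gripper opens to 92 mm and grips with 3 to 60 N. Pads are 19 mm wide; open, the fingers measure 130 mm over their backs; the gripper's body (75 mm by 190 mm) begins 47 mm behind the grasp point.
Start: joints at [-1.241, 0.434, 0.025, 1.573, -0.012, 1.134, -0.075], TCP at [0.262, 0.567, 0.405] pointing down, gripper open.
Joint ranges: [-2.62, 2.62], [-0.44, 2.09], [-1.27, 1.32], [0.08, 2.57], [-1.32, 4.46], [0.12, 2], [-2.74, 2.74]. Speed limits (rad/s): [2.22, 2.22, 3.01, 3.01, 3.14, 3.14, 3.14].

### API

Orientations are given as a rotation vector (axis times angle).
In Python, from cell import arm gives the robot as it stands. The module is installed in compiled form; this text tells all that it offers.
- The arm moves only by the shell command python3 -m inch 'ROWS' [FORCE]. ROWS is text: rows parted by semicolons, each of 5 numbers parted by spaces: the shift along the tool's x, y, z in m, then the turn about the tool's z in rad, then the finger opening in m, from 0 to 0.0918. In form: x y z roll fingers; .... A call has 1 to 5 rows; each row is the pose to reach, as a shift and turn from the pose commanded when the call began, along the tool's axes at that moment; what a row does not reach only later rows make up. A row lasts 1/10 s, in which the tool goes at most 50 mm and 8.59 degrees, less where a joint would pass 70% of its speed; a pose out of reach is approached as far as the arm can. A call with a gripper value outside its range is refused whole. The fingers move at their own pace and stop on an object; FORCE is the grip in N (left out, the last holds). Time passes only in rows, so rows that repeat a pose let the fingers close. It gives the time, the measured TCP pose, the force, the opening and the grip force at its end, in the units of the state.
- arm.observe(): the state, without advancing time (a new reading comes with each control period).
- arm.get_image(name): name is "side" or "top" or "wrist"; returns the picture (384x512x3 uint8, red, green, blue); there is no depth.
- arm.get_calibration(name): a dict with "intrinsics" (3x3 intrinsics, pixels), "pose" (4x4, takes a point from camera to world coordinates). Camera axes: x right, y up, looking along -z (the intrinsics and any distortion apply to the point x, -y, -z); pixel columns grow to the right and rows downward; lengths in m; the calibration is good to about 2 mm. A picture is of the moment at which its call begins: read the wrist's pose just before it. get_calibration takes no time and is no camera call; for the wrist camera it gives the pose at the moment of the call.
- arm.sign_off(): hands the job in; it is judged then, once.
Trained networks look in the newest picture that a camera, given by its name, has taken for a name from the list of things; names that differ only in an ending like _2 or _b are one class to them, and where a whole thing is asked for, a point or a joint stands for the part that bears it (a point fixed in the world has none). Each returns a list of dicts, best first, with "conf" (0 to 1); they miss things now and then, are a little off and sometimes report something else, mostly with a low value. They report only what shows in the picture. A call takes as long as a camera call. They do not tell look-alikes from the thing itself.
- arm.look_for(camera, query): "point" ([row, column] in pixels, amid what is visible of it).
- arm.silhouettes(camera, query): "region" (384x512 bool, what is visible of it) and "point" ([row, column] in pixels, amid what is visible of it).
- arm.place_of(camera, query): "point" ([row, column] in pixels: a listed point, or the origin of a listed thing).
The state is a dict: "clock": time; "joints": joint angles; "dq": joint speeds; "joint_efforts": joint torques, N m; "position": TCP position; "ee_rot": TCP orientation; "force": force on the tool from outside, world axes, zero at the start; "ft_torque": the same for the moment, N m; "width": opening from 0.0 (shut) to 1.0 (fully open); "gripper_force": force on a finger pad.
Only numpy, scipy, OpenCV 4.12 (cv2) and the standard library are available. Lean on these libraries where they do the work, as an engineer would, in place of code of your own. Each camera call takes 0.05 s, during which the arm holds its last target. There are 200 camera calls.

## Working session

There is one attempt and no reset: what is moved stays moved. The work goes in short steps, Python scripts to look and compute and a shell command to move; the robot and the scene stay as the last step left them, time stands still between calls to the robot, and variables do not carry over. Pictures are saved under pics/ and viewed, at most 10 in all, crops included, and the job is handed in when it is done.

```bash
mkdir -p pics
cat > h.py <<'E'
import numpy as np, cv2
from cell import arm
def ray(cam,p):
    c=arm.get_calibration(cam); K=np.array(c["intrinsics"]); T=np.array(c["pose"])
    d=np.linalg.inv(K)@[p[1],p[0],1]; d=T[:3,:3]@[d[0],-d[1],-d[2]]
    return T[:3,3],d
def atz(cam,p,z):
    o,d=ray(cam,p); return o+d*(z-o[2])/d[2]
def proj(cam,P):
    c=arm.get_calibration(cam); K=np.array(c["intrinsics"]); T=np.array(c["pose"])
    q=T[:3,:3].T@(np.array(P)-T[:3,3]); q=K@[q[0],-q[1],-q[2]]; return q[1]/q[2],q[0]/q[2]
E
python3 - <<'E'
from h import *
np.set_printoptions(precision=4,suppress=True)
ims=[arm.get_image(c) for c in("top","side")]
for c,im in zip(("top","side"),ims):
    cv2.imwrite(f"pics/{c}0.png",im[:,:,::-1]); k=arm.get_calibration(c); print(c,np.array(k["intrinsics"]),np.array(k["pose"]),[x for x in k])
for n,z in dict(block=0,plate=0,fence=.02,stop=.02,jar=0,crucible=0,bottle=0).items():
    for d in arm.place_of("top",n): print(n,round(d["conf"],2),np.round(d["point"]),atz("top",d["point"],z))
print(arm.observe())
E
```

```text
top [[458.3979   0.     258.1832]
 [  0.     458.3979 202.9136]
 [  0.       0.       1.    ]] [[ 0.025   0.9909 -0.1324  0.3955]
 [-0.9996  0.0236 -0.0126 -0.0666]
 [-0.0093  0.1327  0.9911  1.3935]
 [ 0.      0.      0.      1.    ]] ['intrinsics', 'pose']
side [[362.9903   0.     254.6305]
 [  0.     362.9903 193.6011]
 [  0.       0.       1.    ]] [[ 0.8591  0.3799 -0.3431  0.2573]
 [-0.5116  0.6569 -0.5538 -0.564 ]
 [ 0.015   0.6512  0.7587  0.7892]
 [ 0.      0.      0.      1.    ]] ['intrinsics', 'pose']
block 0.9 [221. 332.] [ 0.5315 -0.2764  0.    ]
block 0.74 [180. 329.] [ 0.6597 -0.2661  0.    ]
block 0.57 [217. 375.] [ 0.5471 -0.4053  0.    ]
plate 0.93 [204. 193.] [0.5745 0.1499 0.    ]
fence 0.93 [185. 196.] [0.6282 0.1422 0.02  ]
stop 0.63 [196. 176.] [0.5954 0.2019 0.02  ]
jar 0.78 [131. 291.] [ 0.8099 -0.1466  0.    ]
crucible 0.84 [140. 143.] [0.7735 0.3168 0.    ]
bottle 0.58 [278. 377.] [ 0.3628 -0.4094  0.    ]
{'clock': 0.45, 'joints': array([-1.2406,  0.4346,  0.025 ,  1.5733, -0.0116,  1.134 , -0.0751]), 'dq': array([-0.0004, -0.002 ,  0.0015, -0.0029,  0.0001, -0.0017, -0.0022]), 'joint_efforts': array([ -0.0012, -66.7047,   0.9831, -31.4495,  -0.0606,   0.0347,
         0.    ]), 'position': array([0.2622, 0.5673, 0.4047]), 'ee_rot': array([-0.6747, -3.0683,  0.0002]), 'force': array([-0.4858, -0.3069, -0.3576]), 'ft_torque': array([0.0216, 0.022 , 0.0192]), 'gripper_force': 0.0, 'width': 1.0030715668654053}
```

View pics/top0.png

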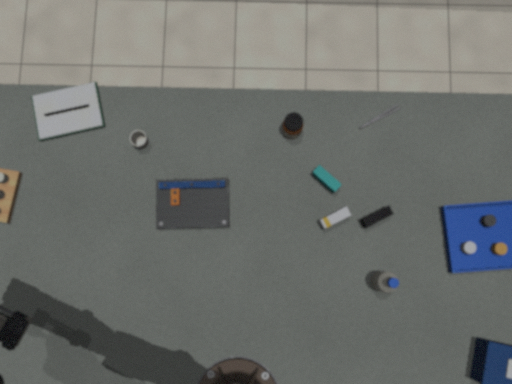

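View pics/side0.png

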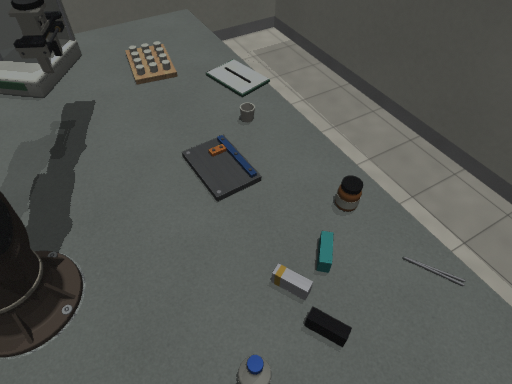

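Block-shaped candidates in the top view are the silver one with a yellow band at (218,335), a teal one at (179,326) and a black one at (217,376). I choose the silver one and will check it in a crop. The jig is around (204,193).

Run:
```python
from h import *
np.set_printoptions(precision=4,suppress=True)
im=arm.get_image("top")
a=cv2.resize(im[165:245,300:400],None,fx=4,fy=4,interpolation=cv2.INTER_CUBIC); b=cv2.resize(im[165:245,145:245],None,fx=4,fy=4,interpolation=cv2.INTER_CUBIC)
cv2.imwrite("pics/crop.png",np.hstack([a,b])[:,:,::-1])
for n,z in (("block",.04),("plate",.02),("fence",.032),("stop",.032)):
    for d in arm.silhouettes("top",n):
        r=d["region"]; pts=np.argwhere(r)
        w=np.array([atz("top",p,z)[:2] for p in pts],np.float32)
        (c,s,ang)=cv2.minAreaRect(w*1000); print(n,round(d["conf"],2),np.round(d["point"]),len(pts),np.round(c),np.round(s),ang)
from scipy.spatial.transform import Rotation as R
print(R.from_rotvec(arm.observe()["ee_rot"]).as_matrix())
```

```text
block 0.9 [178. 328.] 413 [ 656. -251.] [93. 41.] 47.75773620605469
block 0.84 [216. 378.] 333 [ 545. -400.] [33. 98.] 30.87860870361328
block 0.75 [220. 332.] 328 [ 539. -275.] [33. 95.] 27.81106185913086Traceback (most recent call last):
  File "<stdin>", line 9, in <module>
  File "h.py", line 8, in atz
    o,d=ray(cam,p); return o+d*(z-o[2])/d[2]
        ~~~^^^^^^^
  File "h.py", line 4, in ray
    c=arm.get_calibration(cam); K=np.array(c["intrinsics"]); T=np.array(c["pose"])
ValueError: time passes only in moves, steps and waits
```

View pics/crop.png

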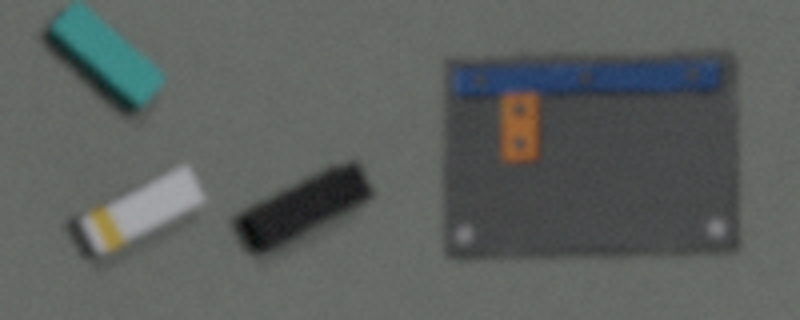

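The crop confirms it: the silver block with the yellow band at the lower left is the workpiece, yaw about +28°. The jig is nearly aligned with the world axes, with the stop at its left. I'll go over the jig first for a close view.

```bash
python3 -m inch '-0.04 -0.027 0 0 0.09; -0.08 -0.054 0 0 0.09; -0.12 -0.081 0 0 0.09; -0.16 -0.108 0 0 0.09; -0.2 -0.135 0 0 0.09'; python3 -m inch '-0.04 -0.027 0 0.14 0.09; -0.08 -0.054 0 0.28 0.09; -0.12 -0.081 0 0.42 0.09; -0.16 -0.108 0 0.56 0.09; -0.2 -0.135 0 0.7 0.09'; python3 -m inch '0 0 0 0.14 0.09; 0 0 0 0.28 0.09; 0 0 0 0.42 0.09; 0 0 0 0.42 0.09'
python3 - <<'E'
from h import *
np.set_printoptions(precision=4,suppress=True)
print(np.array(arm.get_calibration("wrist")["pose"]),arm.observe()["joints"])
cv2.imwrite("pics/w1.png",arm.get_image("wrist")[:,:,::-1])
E
```

```text
clock: 1.1
position: [0.3878, 0.3591, 0.405]
ee_rot: [0.674, 3.068, 0.001]
force: [1.1, 0.3, 0.6]
width: 0.981
gripper_force: 0.0
clock: 1.6
position: [0.5127, 0.1526, 0.4051]
ee_rot: [1.693, 2.646, 0.001]
force: [1.7, 0.6, -0.1]
width: 0.979
gripper_force: 0.0
clock: 2.0
position: [0.512, 0.1545, 0.4048]
ee_rot: [2.204, 2.239, 0.0]
force: [0.3, -0.2, -0.4]
width: 0.983
gripper_force: 0.0
[[ 0.9999 -0.0146 -0.0039  0.5109]
 [ 0.0151  0.9659  0.2586  0.2235]
 [-0.     -0.2587  0.966   0.3851]
 [ 0.      0.      0.      1.    ]] [-0.713   0.2941  0.4122  1.8184 -0.1338  1.0561 -0.235 ]
```

View pics/w1.png

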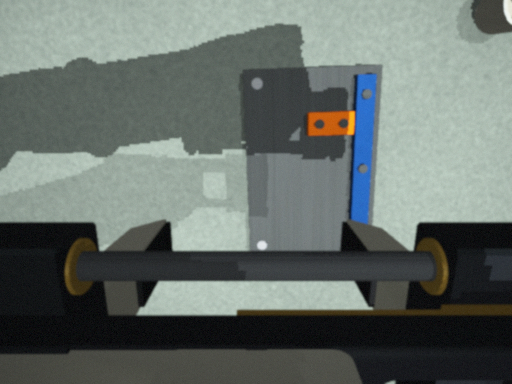

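The wrist view shows the jig clearly: the fence's blue strip at columns 352-376, rows 73-222, and the orange stop at rows 111-136, columns 308-355. I'll fit their edges.

Run:
```python
from h import *
np.set_printoptions(precision=4,suppress=True)
c=arm.get_calibration("wrist"); K=np.array(c["intrinsics"]); T=np.array(c["pose"])
im=arm.get_image("wrist"); hsv=cv2.cvtColor(im,cv2.COLOR_RGB2HSV)
def back(p,z):
    p=np.asarray(p,float); d=np.c_[p[:,1],p[:,0],np.ones(len(p))]@np.linalg.inv(K).T
    d=(d*[1,-1,-1])@T[:3,:3].T; return (T[:3,3]+d*((z-T[2,3])/d[:,2])[:,None])[:,:2]
H,S,V=[hsv[:,:,i].astype(int) for i in range(3)]
blue=(H>100)&(H<125)&(S>150)&(V>60); blue[240:]=0
org=(H<20)&(S>150)&(V>90); org[:90]=0; org[160:]=0; org[:,:290]=0; org[:,370:]=0
print(blue.sum(),org.sum())
rows=range(85,210)
def fit(name,p,z,along):
    w=back(p,z); 
    for _ in range(3):
        f=np.polyfit(w[:,along],w[:,1-along],1); r=w[:,1-along]-np.polyval(f,w[:,along]); w=w[abs(r)<max(.0007,2*r.std())]
    print(name,f, r.std(), len(w)); return f
fit("fence L z.02",[(r,np.where(blue[r])[0].min()-.5) for r in rows],.02,1)
fit("fence L z.032",[(r,np.where(blue[r])[0].min()-.5) for r in rows],.032,1)
fit("fence R z.032",[(r,np.where(blue[r])[0].max()+.5) for r in rows],.032,1)
cols=range(312,352)
for z in(.02,.032): fit(f"stop low {z}",[(np.where(org[:,q])[0].max()+.5,q) for q in cols],z,0)
fit("stop up",[(np.where(org[:,q])[0].min()-.5,q) for q in cols],.032,0)
print(back(np.argwhere(blue)[[0,-1]],.032))
for n,z in (("fence",.02),("stop",.02),("plate",0)):
    for d in arm.place_of("wrist",n): print(n,d["conf"],d["point"],back([d["point"]],z))
```

```text
2553 943
fence L z.02 [-0.0456  0.63  ] 0.0005291757926424189 100
fence L z.032 [-0.0456  0.6264] 0.0005117814334432758 100
fence R z.032 [-0.048   0.6475] 0.0003178165843102979 125
stop low 0.02 [0.0206 0.1778] 1.3084103822364792e-17 33
stop low 0.032 [0.0206 0.179 ] 1.0705175854662103e-17 33
stop up [0.0206 0.2044] 1.485028171748891e-17 36
[[0.6193 0.2541]
 [0.6423 0.0916]]
fence 0.81 [166.2, 357.8] [[0.6298 0.1555]]
stop 0.83 [120.2, 328.8] [[0.5921 0.2069]]
plate 0.65 [165.6, 307.3] [[0.5746 0.1513]]
```

```bash
python3 -m inch '-0.048 0.0045 0 0 0.09; -0.096 0.009 0 0 0.09; -0.144 0.0135 0 0 0.09; -0.192 0.018 0 0 0.09; -0.24 0.0225 0 0 0.09'; python3 -m inch '-0.048 0.0045 0 -0.14 0.09; -0.096 0.009 0 -0.28 0.09; -0.144 0.0135 0 -0.42 0.09; -0.192 0.018 0 -0.47 0.09; -0.236 0.0225 0 -0.47 0.09'; python3 -m inch '0 0 0.02 0 0.09; 0 0 0.02 0 0.09;0 0 0.02 0 0.09'
cat >> h.py <<'E'
def snap(cam):
    c=arm.get_calibration(cam); return np.array(c["intrinsics"]),np.array(c["pose"]),arm.get_image(cam)
def back(K,T,p,z):
    p=np.asarray(p,float); d=np.c_[p[:,1],p[:,0],np.ones(len(p))]@np.linalg.inv(K).T
    d=(d*[1,-1,-1])@T[:3,:3].T; return (T[:3,3]+d*((z-T[2,3])/d[:,2])[:,None])[:,:2]
E
python3 - <<'E'
from h import *
K,T,im=snap("wrist"); np.set_printoptions(precision=4,suppress=True)
cv2.imwrite("pics/w2.png",im[:,:,::-1]); print(T[:3,3],arm.observe()["joints"])
for d in arm.silhouettes("wrist","block"):
    r=d["region"]; p=np.argwhere(r); c,s,a=cv2.minAreaRect((back(K,T,p,.045)*1000).astype(np.float32)); print(d["conf"],d["point"],im[r].mean(0),c,s,a)
E
```

```text
clock: 2.75
position: [0.5387, -0.0869, 0.405]
ee_rot: [2.199, 2.244, 0.001]
force: [0.6, 0.8, 0.1]
width: 0.979
gripper_force: 0.0
clock: 3.25
position: [0.5651, -0.3234, 0.4048]
ee_rot: [1.615, 2.694, 0.0]
force: [-0.3, -1.0, 0.2]
width: 0.98
gripper_force: 0.0
clock: 3.55
position: [0.5657, -0.3197, 0.3844]
ee_rot: [-1.616, -2.692, -0.001]
force: [0.9, -0.2, 0.4]
width: 0.979
gripper_force: 0.0
[ 0.533  -0.2588  0.3648] [ 0.1488  0.5103  0.4355  1.5579 -0.2314  1.125   1.1261]
0.95 [153.9, 365.1] [ 15.0662 137.1091 133.6402] (651.4545288085938, -250.60968017578125) (94.16859436035156, 39.558284759521484) 48.81092834472656
0.72 [217.1, 206.4] [27.2204 28.584  30.0721] (539.4237670898438, -385.1921691894531) (35.23826217651367, 76.0350341796875) 28.21424102783203
0.63 [120.8, 252.8] [138.1956 136.4788 119.6032] (538.9149169921875, -277.06292724609375) (30.389610290527344, 90.56622314453125) 27.377365112304688
```

View pics/w2.png

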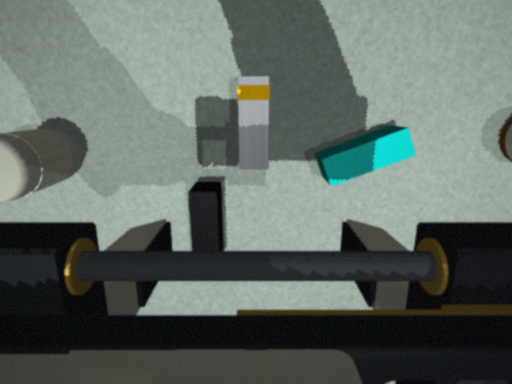

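The block is at (0.539, -0.277), yaw 27.4°, measured 30.4 x 90.6 mm, which matches the given size. It lies at rows 77-168, columns 238-269, with the teal and black look-alikes clear of the fingers.

```bash
python3 -m inch '0.03 -0.0036 0.02 0.012 0.06; 0.0502 -0.0036 0.05 0.012 0.06; 0.0502 -0.0036 0.09 0.012 0.06; 0.0502 -0.0036 0.11 0.012 0.06; 0.0502 -0.0036 0.11 0.012 0.06'; python3 -m inch '0 0 0.03 0 0.06; 0 0 0.055 0 0.06; 0 0 0.07 0 0.06; 0 0 0.0765 0 0.06; 0 0 0.0765 0 0.06'; python3 -m inch '0 0 0 0 0.02; 0 0 0 0 0.02; 0 0 0 0 0.02; 0 0 0 0 0.02; 0 0 0 0 0.02' 35
```

```text
clock: 4.15
position: [0.5385, -0.276, 0.2729]
ee_rot: [-1.63, -2.681, 0.0]
force: [-0.4, 0.9, 0.8]
width: 0.659
gripper_force: 0.0
clock: 4.65
position: [0.5391, -0.278, 0.1986]
ee_rot: [1.635, 2.683, 0.0]
force: [-0.7, 0.3, -0.5]
width: 0.652
gripper_force: 0.0
clock: 5.15
position: [0.5392, -0.278, 0.1987]
ee_rot: [1.634, 2.682, 0.001]
force: [1.5, 0.7, 2.6]
width: 0.327
gripper_force: 34.9
```

```bash
python3 -m inch '0 0 -0.03 0 0.02; 0 0 -0.07 0 0.02; 0.01 0.007 -0.1 0 0.02; 0.038 0.0266 -0.1 0 0.02; 0.076 0.0532 -0.1 0 0.02'; python3 -m inch '0.038 0.0266 0 0 0.02; 0.076 0.0532 0 0 0.02; 0.114 0.0798 0 0 0.02; 0.152 0.1064 0 0 0.02; 0.19 0.133 0 0 0.02'; python3 -m inch '0.038 0.0266 0 0.14 0.02; 0.0753 0.053 0 0.28 0.02; 0.0753 0.053 0 0.43 0.02; 0.0753 0.053 0 0.43 0.02; 0.0753 0.053 0 0.43 0.02'
python3 - <<'E'
from h import *
K,T,im=snap("wrist"); cv2.imwrite("pics/w3.png",im[:,:,::-1]); o=arm.observe(); print(o["joints"],o["force"])
s=arm.get_image("side"); cv2.imwrite("pics/s3.png",cv2.resize(s[100:220,150:310],None,fx=4,fy=4)[:,:,::-1])
E
```

```text
clock: 5.65
position: [0.5508, -0.1877, 0.2993]
ee_rot: [1.64, 2.676, -0.001]
force: [1.1, 1.3, -3.6]
width: 0.324
gripper_force: 34.9
clock: 6.15
position: [0.582, 0.0456, 0.2979]
ee_rot: [-1.635, -2.682, 0.001]
force: [0.4, -0.4, -1.8]
width: 0.322
gripper_force: 34.9
clock: 6.65
position: [0.5947, 0.134, 0.2978]
ee_rot: [2.166, 2.275, -0.003]
force: [-0.2, -0.5, -3.7]
width: 0.323
gripper_force: 34.9
[-0.65086099  0.54843114  0.50445649  1.76401803 -0.32282102  0.91311928
  0.03933806] [ 0.55055049 -0.12293777 -3.48799182]
```

View pics/w3.png

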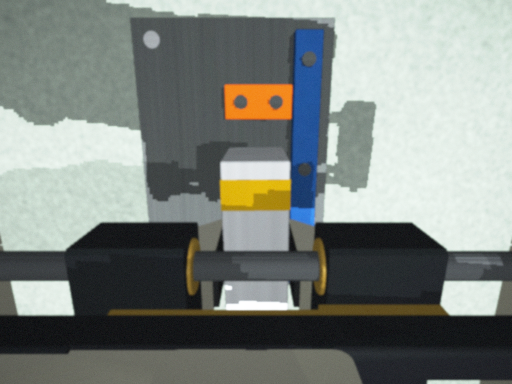

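The block is held square, with its yellow end at (190,255), below-left of the stop (bottom edge row 119) and fence (left edge column 291). I'll lower it to just above the plate.

```bash
python3 -m inch '0 0 0.025 0 0.02; 0 0 0.05 0 0.02; 0 0 0.065 0 0.02; 0 0 0.072 0 0.02; 0 0 0.076 0 0.02'; python3 -m inch '0 0 0 0 0.02; 0 0 0 0 0.02'
python3 - <<'E'
from h import *
K,T,im=snap("wrist"); o=arm.observe(); print(o["position"],o["force"],o["ft_torque"])
hsv=cv2.cvtColor(im,cv2.COLOR_RGB2HSV); H,S,V=[hsv[:,:,i].astype(int) for i in range(3)]
cv2.imwrite("pics/w4.png",im[:,:,::-1])
E
```

```text
clock: 7.25
position: [0.5952, 0.1343, 0.222]
ee_rot: [-2.17, -2.271, 0.0]
force: [-0.3, 0.3, -3.0]
width: 0.323
gripper_force: 34.9
clock: 7.45
position: [0.5955, 0.1349, 0.2231]
ee_rot: [2.169, 2.272, 0.002]
force: [0.8, 0.2, -3.7]
width: 0.327
gripper_force: 34.9
[0.595479   0.13499902 0.22312408] [-0.29589282 -0.37176538 -2.61252286] [-0.05593039  0.07673857 -0.01125917]
```

View pics/w4.png

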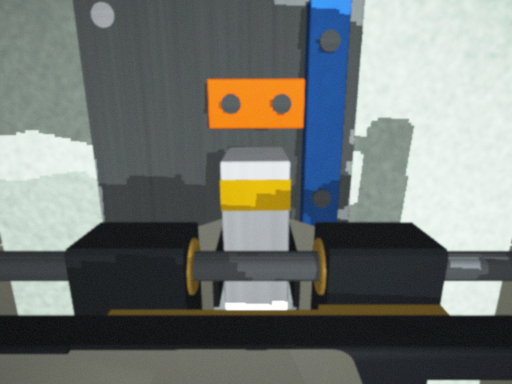

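```bash
python3 -m inch '0.004 0.004 0.001 0 0.02; 0.007 0.007 0.0025 0 0.02; 0.009 0.009 0.0025 0 0.02; 0.009 0.009 0.0025 0 0.02'; python3 -m inch '0.001 0 0 0 0.02; 0.002 0 0 0 0.02; 0.002 0 0 0 0.02';  python3 -m inch '0.001 0 0 0 0.02; 0.001 0 0 0 0.02; 0.001 0 0 0 0.02'
```

```text
clock: 7.9
position: [0.604, 0.1451, 0.2197]
ee_rot: [2.169, 2.273, 0.001]
force: [-1.2, -0.1, -3.2]
width: 0.326
gripper_force: 34.9
clock: 8.2
position: [0.6035, 0.1462, 0.2197]
ee_rot: [2.17, 2.272, -0.0]
force: [-0.9, -1.2, -2.8]
width: 0.322
gripper_force: 34.9
clock: 8.5
position: [0.6035, 0.1464, 0.2198]
ee_rot: [2.171, 2.27, -0.001]
force: [-1.1, -5.1, -0.5]
width: 0.323
gripper_force: 34.9
```

Contact with the stop (Fy −5 N). Now the fence.

```bash
python3 -m inch '0 0.001 0 0 0.02; 0 0.002 0 0 0.02; 0 0.002 0 0 0.02';  python3 -m inch '0 0.001 0 0 0.02; 0 0.001 0 0 0.02; 0 0.001 0 0 0.02'; python3 -m inch '0 0.001 0 0 0.02; 0 0.001 0 0 0.02; 0 0.001 0 0 0.02'
```

```text
clock: 8.8
position: [0.605, 0.1465, 0.2194]
ee_rot: [-2.17, -2.271, 0.003]
force: [-3.3, -4.6, -1.8]
width: 0.323
gripper_force: 34.9
clock: 9.1
position: [0.6059, 0.1466, 0.2193]
ee_rot: [-2.17, -2.271, 0.004]
force: [-2.3, -5.2, -2.3]
width: 0.324
gripper_force: 34.9
clock: 9.4
position: [0.6067, 0.1466, 0.2192]
ee_rot: [-2.17, -2.27, 0.004]
force: [-3.6, -5.2, -2.7]
width: 0.324
gripper_force: 34.9
```

```bash
python3 -m inch '0 0.001 0 0 0.02; 0 0.001 0 0 0.02; 0 0.001 0 0 0.02';  python3 -m inch '0 0 0.001 0 0.02; 0 0 0.001 0 0.02; 0 0 0.001 0 0.02'; python3 -m inch '0 0 0.001 0 0.02; 0 0 0.001 0 0.02; 0 0 0.001 0 0.02'
```

```text
clock: 9.7
position: [0.6071, 0.1466, 0.2191]
ee_rot: [-2.17, -2.269, 0.006]
force: [-6.7, -5.7, -0.2]
width: 0.324
gripper_force: 34.9
clock: 10.0
position: [0.6071, 0.1464, 0.2188]
ee_rot: [-2.17, -2.269, 0.005]
force: [-8.6, -5.5, 6.3]
width: 0.32
gripper_force: 34.9
clock: 10.3
position: [0.6071, 0.1464, 0.2187]
ee_rot: [-2.17, -2.268, 0.004]
force: [-12.2, -6.3, 16.1]
width: 0.325
gripper_force: 34.9
```

```bash
python3 -m inch '0 0.0004 -0.0001 0 0.02; 0 0.0004 -0.0001 0 0.02; 0 0.0004 -0.0001 0 0.02; 0 0.0004 -0.0001 0 0.02';  python3 -m inch '0 0 0 0 0.02; 0 0 0 0 0.02; 0 0 0 0 0.02'
python3 - <<'E'
from h import *
K,T,im=snap("wrist"); cv2.imwrite("pics/w5.png",im[:,:,::-1]); s=arm.get_image("side"); cv2.imwrite("pics/s5.png",cv2.resize(s[100:220,150:310],None,fx=4,fy=4)[:,:,::-1])
print(arm.observe()["force"])
E
```

```text
clock: 10.7
position: [0.6072, 0.1464, 0.2187]
ee_rot: [-2.169, -2.268, 0.005]
force: [-12.7, -6.8, 17.3]
width: 0.326
gripper_force: 34.9
clock: 11.0
position: [0.6073, 0.1463, 0.2188]
ee_rot: [-2.169, -2.268, 0.005]
force: [-12.8, -5.8, 17.8]
width: 0.319
gripper_force: 34.9
[-13.01983843  -5.75997526  17.38846325]
```

View pics/w5.png

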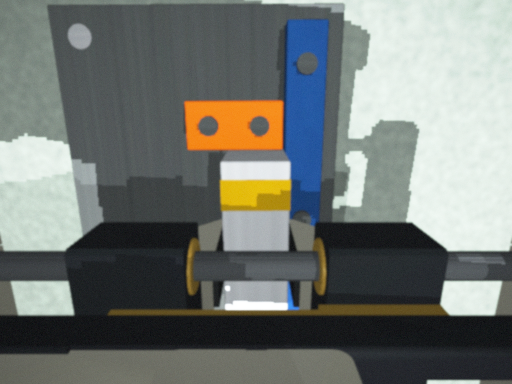

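View pics/s5.png

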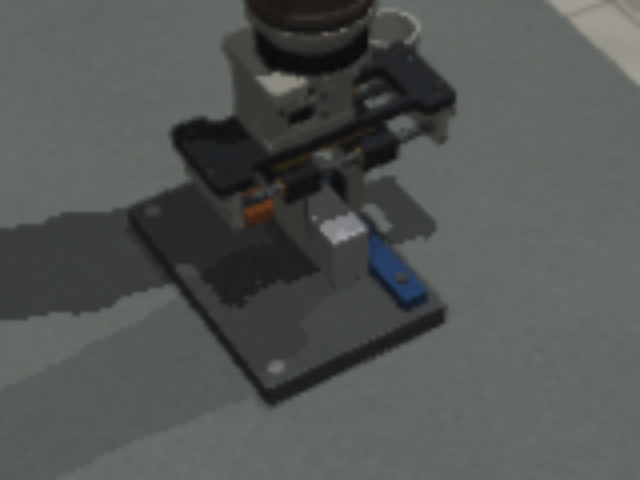

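```bash
python3 -m inch '0 0.0003 -0.0004 0 0.02; 0 0.0003 -0.0004 0 0.02; 0 0.0003 -0.0004 0 0.02; 0 0.0003 -0.0004 0 0.02; 0 0.0003 -0.0004 0 0.02';  python3 -m inch '0 0 0 0 0.02; 0 0 0 0 0.02; 0 0 0 0 0.02'
```

```text
clock: 11.6
position: [0.6074, 0.1464, 0.2188]
ee_rot: [-2.169, -2.268, 0.006]
force: [-12.0, -6.1, 14.7]
width: 0.325
gripper_force: 34.9
clock: 11.9
position: [0.6074, 0.1464, 0.2188]
ee_rot: [-2.169, -2.268, 0.006]
force: [-12.6, -6.7, 15.3]
width: 0.332
gripper_force: 34.9
```

```bash
python3 -m inch '0 0.0003 -0.0001 0 0.02; 0 0.0006 -0.0002 0 0.02; 0 0.0006 -0.0002 0 0.02; 0 0.0006 -0.0002 0 0.02; 0 0.0006 -0.0002 0 0.02';  python3 -m inch '0 0 0 0 0.02; 0 0 0 0 0.02; 0 0 0 0 0.02'
```

```text
clock: 12.4
position: [0.6076, 0.1464, 0.2188]
ee_rot: [-2.169, -2.267, 0.007]
force: [-14.2, -5.7, 15.2]
width: 0.325
gripper_force: 34.9
clock: 12.7
position: [0.6076, 0.1465, 0.2188]
ee_rot: [-2.169, -2.267, 0.007]
force: [-13.6, -6.1, 14.0]
width: 0.325
gripper_force: 34.9
```

Steady at about 14 N into the fence and 14–15 N down, with the block against the stop. Handing in.

```bash
python3 -c "
from cell import arm
print(arm.sign_off())"
```

```text
the job is handed in; nothing more can be done
None
```

I seated the aluminium block upright against the fence and stop and handed the job in at about 12.7 s, with the arm still gripping and pushing about 14 N into the fence and 14 N down at the wrist. The bearing forces on fence and plate could not be measured separately, and the block also rests on the stop with about 6 N.

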